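# Knock a tile out of its die with the mallet

### The arm

A 6-joint arm with a two-finger parallel gripper is mounted at the origin on the work surface. World frame = base frame: x ahead of the robot, y to its left, z up, the work surface at z = 0. Lengths are in m, angles in rad, forces in N, time in s.
With the tool pointing down it reaches from about 0.275 to 0.875 m from the base axis. Payload 12.5 kg.
Tool frame: the origin (TCP) lies at the very end of the fingers, on their centre line; the grasp point (between the pads) lies bot.grasp_offset behind it (bot.grasp_offset is the distance from the TCP to the grasp point, in m); z points along the fingers, y is the line along which they close (so a half turn about z gives the same grasp; the last joint's range is limited). The gripper opens to 85 mm and grips with 20 to 120 N. Pads are 22 mm wide; open, the fingers measure 114 mm over their backs; the gripper's body (76 mm by 85 mm) begins 54 mm behind the grasp point. The pads swing forward as they close: fully open they stand 13 mm farther back than shut.
Start: joints at [1.043, 0.351, 1.652, -0, 1.139, -0.085], TCP at [0.236, 0.497, 0.231] pointing down, gripper open.
Joint ranges: [-2.75, 2.75], [-0.79, 2.1], [0.01, 2.65], [-1.57, 4.71], [0.07, 3.14], [-2.87, 2.87]. Speed limits (rad/s): [2.22, 2.22, 2.79, 3.14, 3.14, 3.14].

### API

Orientations are given as a rotation vector (axis times angle).
In Python, from workcell import readout, imaging, job, bot gives the robot as it stands.
- The arm moves only by the shell command python3 -m pendant 'ROWS' [FORCE]. ROWS is JSON, a list of rows, each an object with "fingers": the finger opening in mm, from 0 to 85.4; "linear": the shift along the tool's x, y, z in mm, a list of three; "spin": the turn about the tool's z in degrees. In form: [{"fingers": fingers, "linear": [x, y, z], "spin": spin}, ...]. A call has 1 to 12 rows; each row is the pose to reach, as a shift and turn from the pose commanded when the call began, along the tool's axes at that moment; what a row does not reach only later rows make up. A row lasts 1/12 s, in which the tool goes at most 41.7 mm and 7.16 degrees, less where a joint would pass 70% of its speed; a pose out of reach is approached as far as the arm can. A call with a gripper value outside its range is refused whole. The fingers move at their own pace and stop on an object; FORCE is the grip in N (left out, the last holds). Time passes only in rows, so rows that repeat a pose let the fingers close. It gives the time, the measured TCP pose, the force, the opening and the grip force at its end, in the units of the state.
- readout.observe(): the state, without advancing time (a new reading comes with each control period).
- imaging.grab_frame(name): name is "scene" or "side" or "wrist"; returns a dict with "img" (420x560x3 uint8, red, green, blue), "fovy" (degrees; the focal length in pixels is half the picture's height over the tangent of half this angle, whatever the lens; pixels are square), "cx", "cy" (the principal point, pixels), "T" (4x4, takes a point from camera to world coordinates); the wrist camera has in their place "T_tool_cam" (4x4, takes a point from camera to tool coordinates, whose origin is the TCP and whose axes are the flange's). Camera axes: x right, y down, z forward; pixel columns grow to the right and rows downward; lengths in m; the calibration is good to about 2 mm. A picture is of the moment at which its call begins: read the wrist's pose just before it. There is no depth.
- job.sign_off(): hands the job in; it is judged then, once.
The state is a dict: "t": time; "joint_pos": joint angles; "qvel": joint speeds; "joint_efforts": joint torques, N m; "tcp_pos": TCP position; "tool_rot": TCP orientation; "contact_force": force on the tool from outside, world axes, zero at the start; "wrist_torque": the same for the moment, N m; "opening": finger opening in m; "finger_force": force on a finger pad.
Only numpy, scipy, OpenCV 4.12 (cv2) and the standard library are available. Lean on these libraries where they do the work, as an engineer would, in place of code of your own. Each camera call takes 0.05 s, during which the arm holds its last target. There are 200 camera calls.

### The job

Take the mallet by its handle and strike the red knock-out peg of the tile die briskly, without slamming it, until the peg snaps fully home and stays down, so that the stuck tile pops up out of its pocket. Stand the mallet back on the bench on its face as it stood, then take the raised tile and set it down, glazed side up, flat and wholly on the ware board in the free space beside the finished tile. Do not drop the mallet or the tile, and leave everything else where it is.

Things in the scene. Friction and masses are not known exactly. Their poses are not given: they have to be found in the camera images.
- die: Tile die, fixed: green block 200 (x) x 110 (y) x 40 mm high, origin at the centre of its underside. Tile flush in a 63 mm pocket at x = -40 mm, y = 0. At x = +60 mm, y = 0 the knock-out peg stands in a steel collar; its red cap (disc 30 mm across) is screwed up differently each time: its top is 76 to 106 mm above the bench. Pushing the peg down lifts the tile as much.
- peg (a joint): How far the knock-out peg is pushed down, m: 0 up, 0.014 fully home. An over-centre spring resists with about 12 N at first and throws it back up unless it is driven past about 0.008, after which it snaps home and stays.
- tile: The stuck tile: terracotta, 60 x 60 x 10 mm, blue glazed square on top; origin at the centre of its underside, sides along x and y, z up (glazed side). It starts flush in the pocket; with the peg home its underside is 4 mm above the block's top.
- mallet: Black rubber mallet, 0.3 kg, standing on one face: an upright round head 54 mm across and 70 mm high with a steel band; origin at the centre of its lower face, z up. The wooden handle runs level along -x from the head to x = -144 mm, centred 35 mm above the lower face, 22 mm wide (y) and 30 mm high.
- mallet_grip (a point): Place to grip the mallet: on the handle's centreline, 50 mm from the head's axis and 35 mm above the lower face.
- board: Ware board, fixed: light wood, 240 (x) x 120 (y) x 15 mm high; origin at the centre of its underside, top at 15 mm. The finished tile lies near its +x end; the -x half is free.
- done_tile: Finished tile on the board, white glazed, 60 x 60 x 10 mm; origin at the centre of its underside. Leave it alone.
- jar: Green glass jar, 72 mm across, 85 mm high; origin under its centre. Leave alone.
- brush_pot: Blue pot of brushes, 84 mm across, about 150 mm high in all; origin under its centre. Leave alone.
- bowl: Blue ceramic bowl, 130 mm across, 55 mm high; origin under its centre. Leave alone.
- cup: Terracotta cup, 72 mm across, 75 mm high; origin under its centre. Leave alone.
- rib: Flat wooden potter's rib, 24 x 90 x 6 mm, lying on the bench; origin under its centre. Leave alone.
Not all that is in view belongs to the job. What is shaped like the tile but brown, pink or turquoise is not meant.

How it is judged:
By the outcome, as a careful person would: the job done as asked, in the order asked, and still so for the second after the job is handed in, with the robot touching nothing.
It also fails if it takes over 58 s, if anything falls off the work surface, if the arm or the gripper's body presses on something with over 40 N, if the wrist force passes 120 N, or if a joint passes its speed limit or range.

## Working session

There is one attempt and no reset: what is moved stays moved. The work goes in short steps, Python scripts to look and compute and a shell command to move; the robot and the scene stay as the last step left them, time stands still between calls to the robot, and variables do not carry over. Pictures are saved under pics/ and viewed, at most 10 in all, crops included, and the job is handed in when it is done.

```bash
mkdir -p pics; python3 - <<'E'
from workcell import readout, imaging, job, bot
import cv2
s=readout.observe(); print(s, bot.grasp_offset)
for n in ("scene","side"):
    f=imaging.grab_frame(n); print(n,f["fovy"],f["cx"],f["cy"],f["T"].tolist() if hasattr(f["T"],'tolist') else f["T"])
    cv2.imwrite(f"pics/{n}0.png",cv2.resize(f["img"][:,:,::-1],(800,600),interpolation=cv2.INTER_CUBIC))
    import numpy as np; np.savez(f"{n}.npz",img=f["img"],T=f["T"],k=[f["fovy"],f["cx"],f["cy"]])
E
```

```text
{'t': 0.0, 'joint_pos': array([ 1.04342291e+00,  3.51240754e-01,  1.65243555e+00, -2.08497051e-05,
        1.13910316e+00, -8.46164866e-02]), 'qvel': array([-9.74062522e-04,  8.94404457e-04,  1.09485894e-03,  2.27953846e-04,
        6.17003240e-04, -3.31217529e-05]), 'joint_efforts': array([ 1.09088636e-03, -5.06104732e+01, -2.91402447e+01, -4.16601017e-05,
        4.50392705e-03,  7.74785889e-06]), 'tcp_pos': array([0.23545681, 0.49667778, 0.23075159]), 'tool_rot': array([-6.89726094e-01, -3.06459562e+00,  1.78640466e-03]), 'contact_force': array([-0.04146217, -0.94511758, -0.1578256 ]), 'wrist_torque': array([0.0209589 , 0.01918019, 0.01838284]), 'finger_force': 0.0, 'opening': 0.08523044125530455} 0.0187
scene 42.80891064772807 270.1998851754592 205.35901127904134 [[-0.5663274817505214, 0.5243673469969965, -0.6358553835719598, 1.5563453862843435], [0.8241668375388749, 0.364719283599694, -0.4332768953818047, 0.6763789828859746], [0.004712463822921775, -0.7694275336728322, -0.6387167315100335, 1.0289046939480146], [0.0, 0.0, 0.0, 1.0]]
side 43.42917990313526 274.03921843058794 214.61179698569342 [[0.8705205900625554, -0.2946940422921598, 0.3941437855842044, 0.028745405868597584], [-0.4916811273972514, -0.5550743758496217, 0.6709263046240778, -0.9465353613148505], [0.021061130988348796, -0.777848223442504, -0.6280991721446795, 0.9611832773853767], [0.0, 0.0, 0.0, 1.0]]
```

View pics/scene0.png

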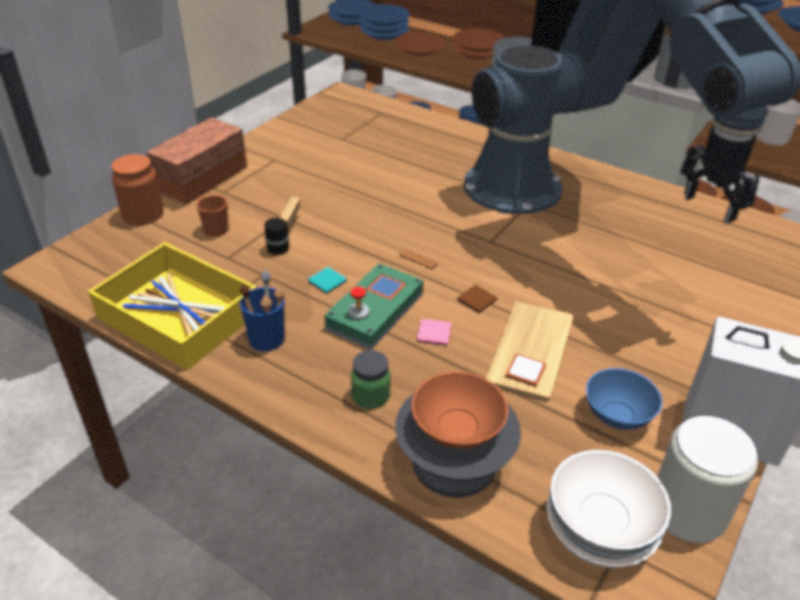

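View pics/side0.png

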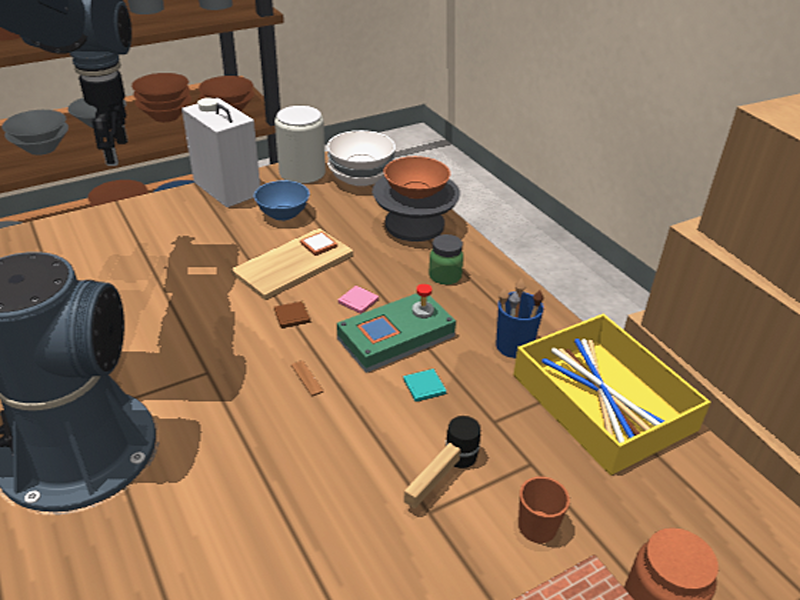

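The scene view shows the mallet at about (277,237), handle toward the robot, the die at (375,303) with its red cap at (358,293), and the board at (530,350). The side view shows the mallet at (463,440), the cap at (424,290) and the board at (293,262). I'll enlarge both views.

```bash
python3 - <<'E'
import numpy as np,cv2
for n,(x0,y0,w,h),k in (("scene",(180,130,226,160),3.5),("side",(155,155,200,210),None)):
    d=np.load(n+".npz"); k=k or 2.8
    c=cv2.resize(d["img"][y0:y0+h,x0:x0+w,::-1],None,fx=k,fy=k,interpolation=cv2.INTER_CUBIC)
    cv2.imwrite(f"pics/{n}c.png",c); print(c.shape)
E
```

```text
(560, 791, 3)
(588, 560, 3)
```

View pics/scenec.png

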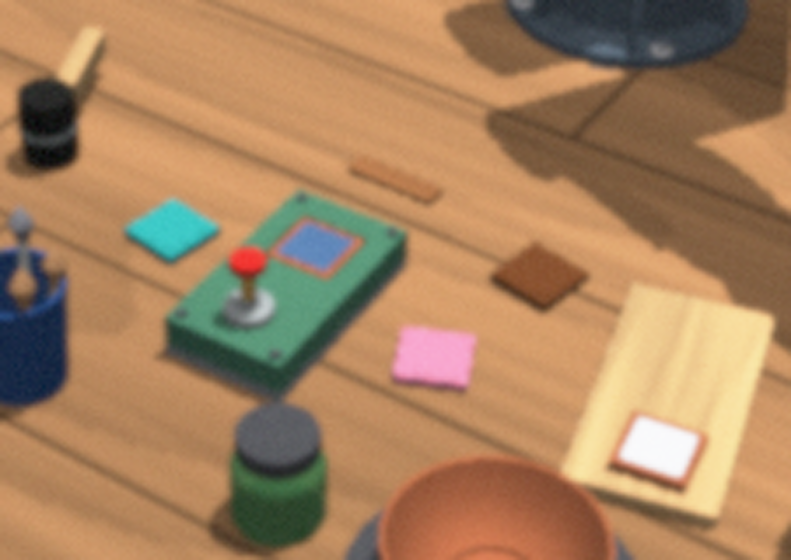

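View pics/sidec.png

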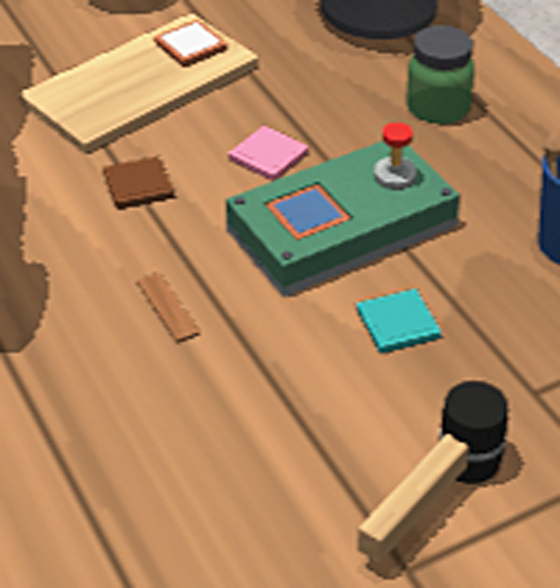

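```bash
cat > h.py <<'E'
import numpy as np
D={n:np.load(n+".npz") for n in("scene","side")}
C={"scene":(180,130,3.5),"side":(155,155,2.8)}
def ray(n,p):
    x0,y0,k=C[n]; d=D[n]; u=x0+(p[0]+.5)/k-.5; v=y0+(p[1]+.5)/k-.5
    fy,cx,cy=d["k"]; f=210/np.tan(np.radians(fy)/2); T=d["T"]
    r=T[:3,:3]@[(u-cx)/f,(v-cy)/f,1]; return T[:3,3],r/np.linalg.norm(r)
def onz(n,p,z): o,r=ray(n,p); return (o+r*(z-o[2])/r[2])[:2]
def tri(a,b):
    A=np.zeros((3,3));B=np.zeros(3)
    for n,p in(("scene",a),("side",b)):
        o,r=ray(n,p);P=np.eye(3)-np.outer(r,r);A+=P;B+=P@o
    return np.linalg.solve(A,B)
E
python3 - <<'E'
from h import *
np.set_printoptions(precision=4,suppress=True)
for nm,z,a,b in [("cap",0,(248,260),(397,132)),("tile",.04,(317,247),(308,211)),("die left(-x)A",.04,(303,193),(228,204)),("dieB",.04,(406,233),(402,142)),("dieA-",.04,(303,193),(228,204)),
 ("malhead",.07,(47,97),(475,400)),("handleend",.05,(93,30),(370,530)),
 ("done",.025,(659,448),(190,41)),("jarlid",.085,(278,435),(442,45))]:
    print(nm,onz("scene",a,z),onz("side",b,z),tri(a,b))
print("die scene",[onz("scene",p,.04) for p in[(303,193),(406,233),(276,367),(168,325)]])
print("die side",[onz("side",p,.04) for p in[(228,204),(288,270),(459,196),(402,142)]])
print("board scene",[onz("scene",p,.015) for p in[(633,284),(774,318),(715,518),(565,470)]])
print("board side",[onz("side",p,.015) for p in[(24,95),(193,16),(258,63),(88,147)]])
E
```

```text
cap [ 0.5604 -0.0742] [0.7213 0.1018] [ 0.6526 -0.0037  0.096 ]
tile [ 0.5524 -0.0078] [ 0.5522 -0.0081] [ 0.5523 -0.0079  0.0398]
die left(-x)A [ 0.4983 -0.0596] [0.4893 0.0371] [ 0.4939 -0.0251  0.0686]
dieB [0.4942 0.0433] [0.6883 0.0415] [0.6171 0.0453 0.0964]
dieA- [ 0.4983 -0.0596] [0.4893 0.0371] [ 0.4939 -0.0251  0.0686]
malhead [ 0.5456 -0.3063] [ 0.5417 -0.3074] [ 0.5433 -0.3071  0.0686]
handleend [ 0.4132 -0.3649] [ 0.4106 -0.3644] [ 0.4116 -0.3649  0.0494]
done [0.5876 0.3281] [0.5845 0.3275] [0.5855 0.3281 0.0238]
jarlid [0.7883 0.1204] [0.7807 0.1158] [0.7844 0.119  0.0815]
die scene [array([ 0.4983, -0.0596]), array([0.4942, 0.0433]), array([0.692 , 0.0496]), array([ 0.701 , -0.0493])]
die side [array([0.4893, 0.0371]), array([ 0.4964, -0.0722]), array([ 0.6926, -0.0575]), array([0.6883, 0.0415])]
board scene [array([0.4164, 0.22  ]), array([0.389 , 0.3349]), array([0.6193, 0.3905]), array([0.639 , 0.2771])]
board side [array([0.3883, 0.33  ]), array([0.6156, 0.3864]), array([0.6389, 0.2663]), array([0.4147, 0.2132])]
```

```bash
cat > go.py <<'E'
import sys,numpy as np
from scipy.spatial.transform import Rotation as R
from workcell import readout
s=readout.observe(); M=R.from_rotvec(s["tool_rot"]).as_matrix(); p=s["tcp_pos"]
x,y,z,h=map(float,sys.argv[1:5])
hy=np.degrees(np.arctan2(M[1,1],M[0,1]))
print("t",round(s["t"],2),"tcp",p.round(4),"hdg",hy.round(2),"tilt",M[:,2].round(4),"F",s["contact_force"].round(1),"q6",s["joint_pos"][5].round(2))
print("linear",((M.T@(np.array([x,y,z])-p))*1e3).round(1),"spin",round((hy-h+180)%360-180,1))
E
R='{"fingers":85,"linear":[-300,-320,0],"spin":66}'
python3 -m pendant '[{"fingers":85,"linear":[-300,-320,0],"spin":66},{"fingers":85,"linear":[-300,-320,0],"spin":66},{"fingers":85,"linear":[-300,-320,0],"spin":66},{"fingers":85,"linear":[-300,-320,0],"spin":66},{"fingers":85,"linear":[-300,-320,0],"spin":66},{"fingers":85,"linear":[-300,-320,0],"spin":66},{"fingers":85,"linear":[-300,-320,0],"spin":66},{"fingers":85,"linear":[-300,-320,0],"spin":66},{"fingers":85,"linear":[-300,-320,0],"spin":66},{"fingers":85,"linear":[-300,-320,0],"spin":66},{"fingers":85,"linear":[-300,-320,0],"spin":66},{"fingers":85,"linear":[-300,-320,0],"spin":66}]' 100
python3 go.py .4929 -.3292 .18 -66.3
```

```text
t: 1.1
tcp_pos: [0.3704, 0.0762, 0.2313]
tool_rot: [2.252, 2.19, -0.0]
contact_force: [-0.4, 0.6, -0.5]
opening: 0.085
finger_force: 0.0
t 1.1 tcp [0.3704 0.0762 0.2313] hdg -1.6 tilt [ 2.e-04 -6.e-04 -1.e+00] F [-0.4  0.6 -0.5] q6 0.11
linear [-401.8  133.8   51.5] spin 64.7
```

```bash
python3 -m pendant '[{"fingers":85,"linear":[-402,134,50],"spin":64.7},{"fingers":85,"linear":[-402,134,50],"spin":64.7},{"fingers":85,"linear":[-402,134,50],"spin":64.7},{"fingers":85,"linear":[-402,134,50],"spin":64.7},{"fingers":85,"linear":[-402,134,50],"spin":64.7},{"fingers":85,"linear":[-402,134,50],"spin":64.7},{"fingers":85,"linear":[-402,134,50],"spin":64.7},{"fingers":85,"linear":[-402,134,50],"spin":64.7},{"fingers":85,"linear":[-402,134,50],"spin":64.7},{"fingers":85,"linear":[-402,134,50],"spin":64.7},{"fingers":85,"linear":[-402,134,50],"spin":64.7},{"fingers":85,"linear":[-402,134,50],"spin":64.7}]'
python3 go.py .4929 -.3292 .016 -66.3
python3 - <<'E'
from workcell import imaging
import cv2
f=imaging.grab_frame("wrist"); cv2.imwrite("pics/w1.png",f["img"][:,:,::-1]); print(f["fovy"],f["cx"],f["cy"],f["T_tool_cam"])
E
```

```text
t: 2.1
tcp_pos: [0.4942, -0.3272, 0.18]
tool_rot: [-3.073, -0.649, 0.001]
contact_force: [-0.3, -0.0, -1.1]
opening: 0.085
finger_force: 0.0
t 2.1 tcp [ 0.4942 -0.3272  0.18  ] hdg -66.16 tilt [-1.e-03  7.e-04 -1.e+00] F [-0.3 -0.  -1.1] q6 0.49
linear [ -1.9   1.5 164. ] spin 0.1
59.06542367052981 276.038489188916 212.75509335153444 [[ 3.86260144e-04 -9.50011316e-01 -3.12215230e-01  7.99378209e-02]
 [ 9.99999357e-01  6.99696812e-04 -8.91884720e-04  7.89000837e-04]
 [ 1.06575658e-03 -3.12214685e-01  9.50010976e-01 -1.42207936e-01]
 [ 0.00000000e+00  0.00000000e+00  0.00000000e+00  1.00000000e+00]]
```

View pics/w1.png

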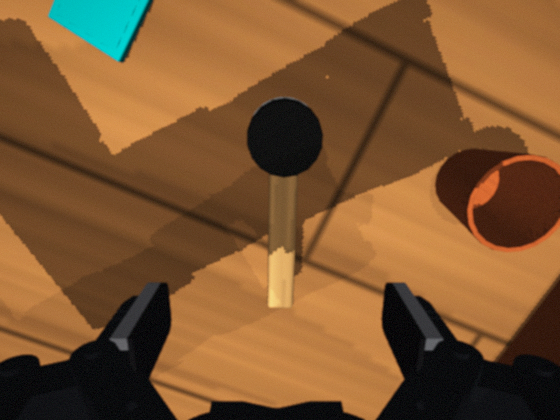

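The wrist view shows the handle running from (281,305) to the head at (285,137), nearly along tool x and 2–5 mm to +y. I'll descend and check again.

```bash
python3 -m pendant '[{"fingers":85,"linear":[-4,3.5,35],"spin":0},{"fingers":85,"linear":[-4,3.5,70],"spin":0},{"fingers":85,"linear":[-4,3.5,105],"spin":0},{"fingers":85,"linear":[-4,3.5,135],"spin":0},{"fingers":85,"linear":[-4,3.5,155],"spin":0},{"fingers":85,"linear":[-4,3.5,164],"spin":0},{"fingers":85,"linear":[-4,3.5,164],"spin":0},{"fingers":85,"linear":[-4,3.5,164],"spin":0}]'
python3 go.py .4929 -.3292 .016 -66.3
python3 - <<'E'
from workcell import imaging
import cv2
f=imaging.grab_frame("wrist"); cv2.imwrite("pics/w2.png",f["img"][:,:,::-1])
E
```

```text
t: 2.82
tcp_pos: [0.4922, -0.3299, 0.0183]
tool_rot: [3.073, 0.653, 0.001]
contact_force: [0.3, -0.2, 0.1]
opening: 0.0847
finger_force: 0.0
t 2.82 tcp [ 0.4922 -0.3299  0.0183] hdg -66.01 tilt [ 4.e-04 -3.e-04 -1.e+00] F [ 0.3 -0.2  0.1] q6 0.48
linear [ 1.  -0.4  2.3] spin 0.3
```

View pics/w2.png

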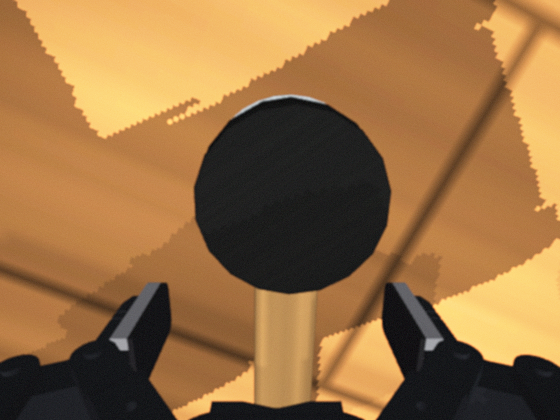

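The handle is centred at about column 285, the fingers at 277, and the head at 292, so the remaining error is about 3 mm and 1.5°. I'll correct it and close.

```bash
python3 -m pendant '[{"fingers":85,"linear":[0,3,2],"spin":1.5},{"fingers":60,"linear":[0,3,2],"spin":1.5},{"fingers":40,"linear":[0,3,2],"spin":1.5},{"fingers":30,"linear":[0,3,2],"spin":1.5},{"fingers":25,"linear":[0,3,2],"spin":1.5},{"fingers":22,"linear":[0,3,2],"spin":1.5},{"fingers":18,"linear":[0,3,2],"spin":1.5},{"fingers":10,"linear":[0,3,2],"spin":1.5},{"fingers":10,"linear":[0,3,2],"spin":1.5},{"fingers":10,"linear":[0,3,2],"spin":1.5},{"fingers":10,"linear":[0,3,2],"spin":1.5}]' 110
python3 go.py .4929 -.3292 .016 -66.3
```

```text
t: 3.78
tcp_pos: [0.4929, -0.3333, 0.0156]
tool_rot: [-3.082, -0.611, 0.0]
contact_force: [-1.9, 1.8, 5.1]
opening: 0.0206
finger_force: 107.2
t 3.78 tcp [ 0.4929 -0.3333  0.0156] hdg -67.57 tilt [-0.e+00  1.e-04 -1.e+00] F [-1.9  1.8  5.1] q6 0.51
linear [ 1.6 -3.8 -0.4] spin -1.3
```

```bash
python3 -m pendant '[{"fingers":10,"linear":[0,0,-5],"spin":0},{"fingers":10,"linear":[0,0,-15],"spin":0},{"fingers":10,"linear":[0,0,-30],"spin":0},{"fingers":10,"linear":[0,0,-50],"spin":0},{"fingers":10,"linear":[0,0,-75],"spin":0},{"fingers":10,"linear":[0,0,-100],"spin":0},{"fingers":10,"linear":[0,0,-125],"spin":0},{"fingers":10,"linear":[0,0,-142],"spin":0},{"fingers":10,"linear":[0,0,-152],"spin":0},{"fingers":10,"linear":[0,0,-156],"spin":0},{"fingers":10,"linear":[0,0,-156],"spin":0}]'
python3 go.py .602 -.027 .152 -67.5
python3 - <<'E'
from h import *
C["scene"]=C["side"]=(0,0,1/.7)
print(tri((263,298),(521,300)), onz("scene",(266,342),0),onz("side",(516,350),0))
E
```

```text
t: 4.7
tcp_pos: [0.4929, -0.3334, 0.1718]
tool_rot: [3.081, 0.611, 0.001]
contact_force: [-0.1, -1.2, -4.0]
opening: 0.0208
finger_force: 107.6
t 4.7 tcp [ 0.4929 -0.3334  0.1718] hdg -67.57 tilt [ 5.e-04 -5.e-04 -1.e+00] F [-0.1 -1.2 -4. ] q6 0.51
linear [ 217.7 -241.6   19.7] spin -0.1
[ 0.78258172 -0.12962305  0.10874439] [ 0.78821125 -0.13052818] [ 0.77687215 -0.14515429]
```

```bash
python3 -m pendant '[{"fingers":10,"linear":[8,-9,0],"spin":0},{"fingers":10,"linear":[25,-28,0],"spin":0},{"fingers":10,"linear":[48,-53,0],"spin":0},{"fingers":10,"linear":[73,-81,0],"spin":0},{"fingers":10,"linear":[98,-109,0],"spin":0},{"fingers":10,"linear":[123,-137,0],"spin":0},{"fingers":10,"linear":[148,-165,4],"spin":0},{"fingers":10,"linear":[173,-192,10],"spin":0},{"fingers":10,"linear":[196,-218,16],"spin":0},{"fingers":10,"linear":[211,-235,19],"spin":0},{"fingers":10,"linear":[218,-242,20],"spin":0},{"fingers":10,"linear":[218,-242,20],"spin":0}]'
python3 go.py .602 -.027 .152 -67.5
python3 - <<'E'
from workcell import imaging
import cv2,numpy as np
fs=[]
for n,(x,y,w,h) in (("scene",(195,140,130,130)),("side",(225,140,130,130))):
    f=imaging.grab_frame(n); fs.append(cv2.resize(f["img"][y:y+h,x:x+w,::-1],(400,400),interpolation=cv2.INTER_CUBIC))
cv2.imwrite("pics/hover.png",np.hstack(fs))
E
```

```text
t: 5.7
tcp_pos: [0.6018, -0.024, 0.1497]
tool_rot: [-3.08, -0.615, 0.004]
contact_force: [0.5, 0.1, -3.5]
opening: 0.0209
finger_force: 107.7
t 5.7 tcp [ 0.6018 -0.024   0.1497] hdg -67.42 tilt [-2.5e-03  6.0e-04 -1.0e+00] F [ 0.5  0.1 -3.5] q6 1.06
linear [-0.9  2.8 -2.3] spin 0.1
```

View pics/hover.png

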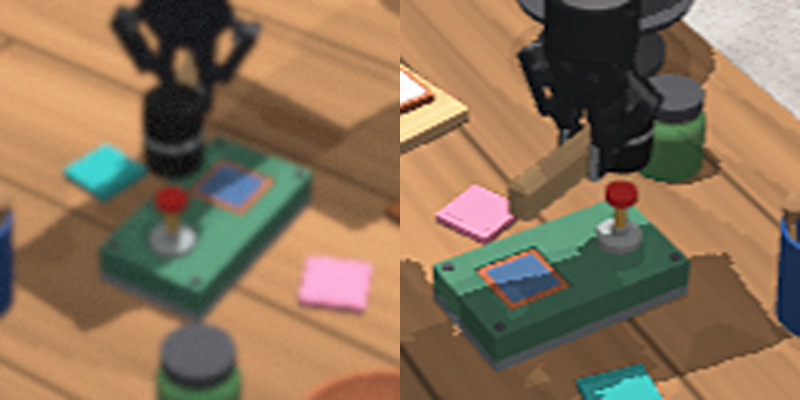

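The mallet face is centred above the red cap in both views: left panel (173,170) over (173,195), right panel (622,165) over (622,190). I'll strike.

```bash
python3 -m pendant '[{"fingers":10,"linear":[0,1,10],"spin":0},{"fingers":10,"linear":[0,1,31],"spin":0},{"fingers":10,"linear":[0,1,52],"spin":0},{"fingers":10,"linear":[0,1,52],"spin":0},{"fingers":10,"linear":[0,1,52],"spin":0}]'
python3 go.py .602 -.027 .152 -67.5
python3 -m pendant '[{"fingers":10,"linear":[0,0,-15],"spin":0},{"fingers":10,"linear":[0,0,-40],"spin":0},{"fingers":10,"linear":[0,0,-60],"spin":0},{"fingers":10,"linear":[0,0,-70],"spin":0},{"fingers":10,"linear":[0,0,-70],"spin":0}]'
python3 - <<'E'
from workcell import imaging
import cv2,numpy as np
fs=[]
for n,(x,y,w,h) in (("scene",(195,140,130,130)),("side",(225,140,130,130))):
    f=imaging.grab_frame(n); fs.append(cv2.resize(f["img"][y:y+h,x:x+w,::-1],(400,400),interpolation=cv2.INTER_CUBIC))
    np.savez(n+"2.npz",img=f["img"])
cv2.imwrite("pics/after.png",np.hstack(fs))
E
```

```text
t: 6.22
tcp_pos: [0.602, -0.0287, 0.0983]
tool_rot: [-3.082, -0.608, 0.001]
contact_force: [0.1, -0.3, -3.8]
opening: 0.0206
finger_force: 109.5
t 6.22 tcp [ 0.602  -0.0287  0.0983] hdg -67.67 tilt [-9.e-04  0.e+00 -1.e+00] F [ 0.1 -0.3 -3.8] q6 1.06
linear [  0.6  -1.6 -53.7] spin -0.2
t: 6.63
tcp_pos: [0.6033, -0.0282, 0.1713]
tool_rot: [3.081, 0.61, 0.005]
contact_force: [0.8, 0.0, -3.0]
opening: 0.0211
finger_force: 109.3
```

View pics/after.png

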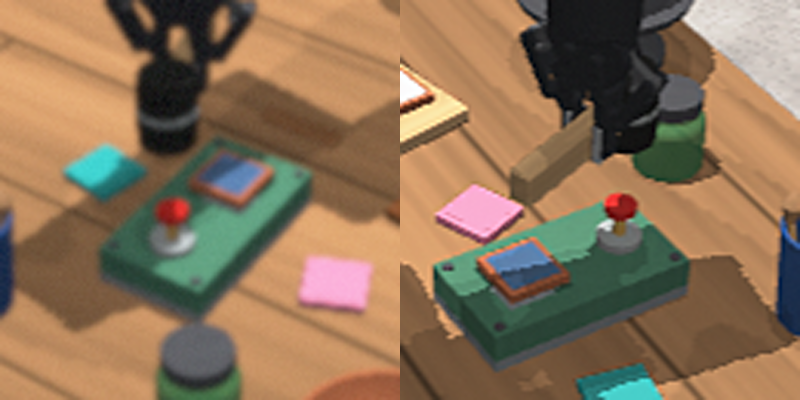

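The tile stands raised at left panel (232,175) and right panel (523,268). The cap has dropped and stays down. Next the mallet goes back where it stood.

```bash
python3 go.py .4929 -.3334 .172 -67.57; python3 -m pendant '[{"fingers":10,"linear":[-8,9,0],"spin":0},{"fingers":10,"linear":[-25,28,0],"spin":0},{"fingers":10,"linear":[-48,53,0],"spin":0},{"fingers":10,"linear":[-73,81,0],"spin":0},{"fingers":10,"linear":[-98,109,0],"spin":0},{"fingers":10,"linear":[-123,137,0],"spin":0},{"fingers":10,"linear":[-148,165,0],"spin":0},{"fingers":10,"linear":[-173,192,0],"spin":0},{"fingers":10,"linear":[-196,218,0],"spin":0},{"fingers":10,"linear":[-211,235,0],"spin":0},{"fingers":10,"linear":[-218,241,0],"spin":0},{"fingers":10,"linear":[-218,241,0],"spin":0}]'
python3 go.py .4929 -.3334 .016 -67.57
```

```text
t 6.73 tcp [ 0.602  -0.0278  0.1684] hdg -67.6 tilt [-9.e-04  1.e-04 -1.e+00] F [ 0.2  0.1 -3.4] q6 1.06
linear [-217.3  241.    -3.5] spin -0.0
t: 7.73
tcp_pos: [0.4912, -0.335, 0.1679]
tool_rot: [-3.081, -0.607, 0.002]
contact_force: [-0.4, -0.5, -3.7]
opening: 0.0205
finger_force: 109.2
t 7.73 tcp [ 0.4912 -0.335   0.1679] hdg -67.72 tilt [-0.0017  0.001  -1.    ] F [-0.4 -0.5 -3.7] q6 0.51
linear [  2.4  -0.7 151.9] spin -0.2
```

```bash
python3 -m pendant '[{"fingers":10,"linear":[0,0,12],"spin":0},{"fingers":10,"linear":[0,0,32],"spin":0},{"fingers":10,"linear":[0,0,57],"spin":0},{"fingers":10,"linear":[0,0,82],"spin":0},{"fingers":10,"linear":[0,0,107],"spin":0},{"fingers":10,"linear":[0,0,127],"spin":0},{"fingers":10,"linear":[0,0,140],"spin":0},{"fingers":10,"linear":[0,0,147],"spin":0},{"fingers":10,"linear":[0,0,150],"spin":0},{"fingers":10,"linear":[0,0,152],"spin":0},{"fingers":10,"linear":[0,0,153],"spin":0},{"fingers":10,"linear":[0,0,153],"spin":0}]'
```

```text
t: 8.73
tcp_pos: [0.4934, -0.3336, 0.017]
tool_rot: [3.081, 0.611, 0.001]
contact_force: [-0.5, -0.2, -3.5]
opening: 0.0207
finger_force: 109.3
```

```bash
python3 -m pendant '[{"fingers":10,"linear":[0,0,0.5],"spin":0},{"fingers":10,"linear":[0,0,1],"spin":0},{"fingers":10,"linear":[0,0,1],"spin":0},{"fingers":10,"linear":[0,0,1],"spin":0}]'

```

```text
t: 9.07
tcp_pos: [0.493, -0.3335, 0.0155]
tool_rot: [3.081, 0.611, 0.0]
contact_force: [0.0, 0.8, -3.4]
opening: 0.0205
finger_force: 109.3
```

```bash
python3 -m pendant '[{"fingers":10,"linear":[0,0,0.5],"spin":0},{"fingers":10,"linear":[0,0,0.5],"spin":0},{"fingers":10,"linear":[0,0,1],"spin":0},{"fingers":10,"linear":[0,0,1],"spin":0}]'

```

```text
t: 9.4
tcp_pos: [0.4929, -0.3334, 0.0142]
tool_rot: [-3.082, -0.611, 0.0]
contact_force: [-0.2, 0.5, -3.5]
opening: 0.0206
finger_force: 109.3
```

```bash
python3 -m pendant '[{"fingers":10,"linear":[0,0,0.5],"spin":0},{"fingers":10,"linear":[0,0,1],"spin":0},{"fingers":10,"linear":[0,0,1],"spin":0},{"fingers":10,"linear":[0,0,1],"spin":0}]'

```

```text
t: 9.73
tcp_pos: [0.4929, -0.3335, 0.0139]
tool_rot: [3.082, 0.611, -0.0]
contact_force: [-2.7, 1.1, 5.4]
opening: 0.0207
finger_force: 110.9
```

```bash
python3 -m pendant '[{"fingers":19,"linear":[0,0,0],"spin":0},{"fingers":21,"linear":[0,0,0],"spin":0},{"fingers":23,"linear":[0,0,0],"spin":0},{"fingers":26,"linear":[0,0,0],"spin":0},{"fingers":35,"linear":[0,0,0],"spin":0},{"fingers":55,"linear":[0,0,0],"spin":0},{"fingers":75,"linear":[0,0,-5],"spin":0},{"fingers":80,"linear":[0,0,-25],"spin":0},{"fingers":80,"linear":[0,0,-60],"spin":0},{"fingers":80,"linear":[0,0,-100],"spin":0},{"fingers":80,"linear":[0,0,-140],"spin":0},{"fingers":80,"linear":[0,0,-140],"spin":0}]' 20
python3 go.py .5523 -.008 .16 -87.3
python3 - <<'E'
from workcell import imaging
import cv2,numpy as np
fs=[]
for n,(x,y,w,h) in (("side",(270,250,130,130)),("scene",(195,140,130,130))):
    f=imaging.grab_frame(n); fs.append(cv2.resize(f["img"][y:y+h,x:x+w,::-1],(400,400),interpolation=cv2.INTER_CUBIC)); print(n)
    np.savez(n+"3.npz",img=f["img"])
cv2.imwrite("pics/put.png",np.hstack(fs))
E
```

```text
t: 10.73
tcp_pos: [0.4957, -0.3355, 0.1615]
tool_rot: [3.073, 0.609, 0.012]
contact_force: [1.0, 0.8, 0.8]
opening: 0.0798
finger_force: 0.0
t 10.73 tcp [ 0.4957 -0.3355  0.1615] hdg -67.57 tilt [ 0.0093 -0.0074 -0.9999] F [1.  0.8 0.8] q6 0.51
linear [ 177.3 -281.1   -0.4] spin 19.7
side
scene
```

View pics/put.png

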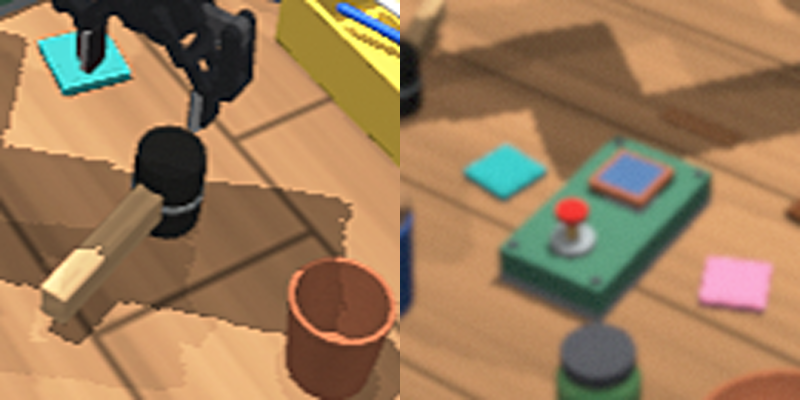

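The mallet stands upright on its face at left panel (170,185). In the right panel the tile is still raised and the peg is down. Next, go above the tile.

```bash
python3 -m pendant '[{"fingers":80,"linear":[18,-28,0],"spin":2},{"fingers":80,"linear":[37,-59,0],"spin":5},{"fingers":80,"linear":[55,-87,0],"spin":8},{"fingers":80,"linear":[73,-115,0],"spin":11},{"fingers":80,"linear":[91,-143,0],"spin":14},{"fingers":80,"linear":[109,-171,0],"spin":16},{"fingers":80,"linear":[127,-199,0],"spin":18},{"fingers":80,"linear":[145,-227,0],"spin":19.7},{"fingers":80,"linear":[163,-255,0],"spin":19.7},{"fingers":80,"linear":[177,-281,0],"spin":19.7},{"fingers":80,"linear":[177,-281,0],"spin":19.7},{"fingers":80,"linear":[177,-281,0],"spin":19.7}]'
cat > wt.py <<'E'
import numpy as np,cv2
from scipy.spatial.transform import Rotation as R
from workcell import imaging,readout
s=readout.observe(); f=imaging.grab_frame("wrist"); im=f["img"]; cv2.imwrite("pics/w3.png",im[:,:,::-1])
h=cv2.cvtColor(im,cv2.COLOR_RGB2HSV); m=cv2.inRange(h,(100,70,40),(130,255,255))
n,l,st,c=cv2.connectedComponentsWithStats(m); i=1+st[1:,4].argmax(); print("area",st[i])
p=cv2.boxPoints(cv2.minAreaRect(np.argwhere(l==i)[:,::-1].astype(np.float32))); print(p.round(0).tolist())
F=210/np.tan(np.radians(f["fovy"])/2); T=f["T_tool_cam"]; zt=s["tcp_pos"][2]-.054
q=[]
for u,v in p:
    r=T[:3,:3]@[(u-f["cx"])/F,(v-f["cy"])/F,1]; q.append((T[:3,3]+r*(zt-T[2,3])/r[2])[:2])
q=np.array(q); print("tool mm",(q*1e3).round(1).tolist(),"centre",(q.mean(0)*1e3).round(1),"sides",[(np.linalg.norm(q[k]-q[k-1])*1e3).round(1) for k in range(4)])
e=q[1]-q[0]; print("angle",((np.degrees(np.arctan2(e[1],e[0]))+45)%90-45).round(1))
E
python3 wt.py; python3 go.py .5523 -.008 .041 -87.3
```

```text
t: 11.83
tcp_pos: [0.5487, -0.0049, 0.152]
tool_rot: [-3.14, -0.079, 0.003]
contact_force: [0.6, 0.6, -0.3]
opening: 0.0801
finger_force: 0.0
area [ 248  175   72   67 4618]
[[248.0, 175.0], [319.0, 175.0], [319.0, 241.0], [248.0, 241.0]]
tool mm [[27.4, -17.9], [27.4, 29.0], [-19.6, 30.7], [-19.6, -19.0]] centre [3.9 5.7] sides [np.float64(47.1), np.float64(46.9), np.float64(47.1), np.float64(49.7)]
angle -0.0
t 11.88 tcp [ 0.5487 -0.0059  0.1522] hdg -87.21 tilt [-0.002  0.    -1.   ] F [ 0.8 -0.6  0. ] q6 1.43
linear [  3.7   2.3 111.2] spin 0.1
```

```bash
python3 -m pendant '[{"fingers":80,"linear":[2,2,15],"spin":0},{"fingers":80,"linear":[4,4.5,40],"spin":0},{"fingers":80,"linear":[4,4.5,62],"spin":0},{"fingers":80,"linear":[4,4.5,76],"spin":0},{"fingers":80,"linear":[4,4.5,82],"spin":0},{"fingers":80,"linear":[4,4.5,82],"spin":0},{"fingers":80,"linear":[4,4.5,82],"spin":0}]'
python3 wt.py; python3 go.py .5523 -.008 .041 -87.3
```

```text
t: 12.47
tcp_pos: [0.5536, -0.0111, 0.0715]
tool_rot: [3.141, 0.073, -0.0]
contact_force: [0.1, 0.2, 0.3]
opening: 0.0801
finger_force: 0.0
area [ 221  223  104   91 8940]
[[221.0, 223.0], [324.0, 223.0], [324.0, 313.0], [221.0, 313.0]]
tool mm [[22.7, -24.5], [22.7, 22.6], [-24.9, 24.6], [-24.9, -26.7]] centre [-1.1 -1. ] sides [np.float64(47.7), np.float64(47.2), np.float64(47.7), np.float64(51.3)]
angle -0.0
t 12.52 tcp [ 0.5539 -0.0109  0.072 ] hdg -87.31 tilt [ 1.e-03 -1.e-04 -1.e+00] F [ 0.4 -0.2  0.5] q6 1.42
linear [-1.5 -3.  31. ] spin -0.0
```

```bash
python3 -m pendant '[{"fingers":80,"linear":[-1,-1,10],"spin":0},{"fingers":80,"linear":[-1,-1,20],"spin":0},{"fingers":80,"linear":[-1,-1,27],"spin":0},{"fingers":80,"linear":[-1,-1,30.5],"spin":0},{"fingers":80,"linear":[-1,-1,30.5],"spin":0},{"fingers":72,"linear":[-1,-1,30.5],"spin":0},{"fingers":66,"linear":[-1,-1,30.5],"spin":0},{"fingers":62,"linear":[-1,-1,30.5],"spin":0},{"fingers":58,"linear":[-1,-1,30.5],"spin":0},{"fingers":52,"linear":[-1,-1,30.5],"spin":0},{"fingers":52,"linear":[-1,-1,30.5],"spin":0},{"fingers":52,"linear":[-1,-1,30.5],"spin":0}]' 40
python3 go.py .5523 -.008 .041 -87.3
```

```text
t: 13.52
tcp_pos: [0.5527, -0.0094, 0.0414]
tool_rot: [3.141, 0.075, 0.001]
contact_force: [-2.2, 0.6, 6.3]
opening: 0.0589
finger_force: 42.6
t 13.52 tcp [ 0.5527 -0.0094  0.0414] hdg -87.27 tilt [ 7.e-04 -0.e+00 -1.e+00] F [-2.2  0.6  6.3] q6 1.42
linear [-0.4 -1.4  0.4] spin 0.0
```

```bash
python3 -m pendant '[{"fingers":52,"linear":[0,0,-4],"spin":0},{"fingers":52,"linear":[0,0,-12],"spin":0},{"fingers":52,"linear":[0,0,-25],"spin":0},{"fingers":52,"linear":[0,0,-45],"spin":0},{"fingers":52,"linear":[0,0,-65],"spin":0},{"fingers":52,"linear":[0,0,-82],"spin":0},{"fingers":52,"linear":[0,0,-93],"spin":0},{"fingers":52,"linear":[0,0,-98],"spin":0},{"fingers":52,"linear":[0,0,-98],"spin":0}]'
python3 go.py .457 .286 .139 -76.1; sed 's/zt=.*/zt=-.013/' wt.py > wt2.py; python3 wt2.py
```

```text
t: 14.27
tcp_pos: [0.5528, -0.0095, 0.1398]
tool_rot: [3.14, 0.075, 0.003]
contact_force: [0.1, -0.1, -1.5]
opening: 0.0584
finger_force: 43.3
t 14.27 tcp [ 0.5528 -0.0095  0.1398] hdg -87.27 tilt [ 1.6e-03 -2.0e-04 -1.0e+00] F [ 0.1 -0.1 -1.5] q6 1.42
linear [ -81.7 -299.7    0.5] spin -11.2
area [  214   247   125   105 12417]
[[214.0, 247.0], [338.0, 247.0], [338.0, 351.0], [214.0, 351.0]]
tool mm [[24.1, -22.8], [24.1, 24.2], [-23.1, 26.6], [-23.2, -25.2]] centre [0.5 0.7] sides [np.float64(47.3), np.float64(46.9), np.float64(47.3), np.float64(51.9)]
angle -0.0
```

```bash
python3 -m pendant '[{"fingers":52,"linear":[-3,-10,0],"spin":-1},{"fingers":52,"linear":[-9,-33,0],"spin":-2},{"fingers":52,"linear":[-18,-65,0],"spin":-3},{"fingers":52,"linear":[-27,-99,0],"spin":-4},{"fingers":52,"linear":[-36,-133,0],"spin":-5},{"fingers":52,"linear":[-45,-167,0],"spin":-6},{"fingers":52,"linear":[-55,-201,0],"spin":-8},{"fingers":52,"linear":[-64,-235,0],"spin":-9},{"fingers":52,"linear":[-73,-265,0],"spin":-10},{"fingers":52,"linear":[-79,-288,0],"spin":-11},{"fingers":52,"linear":[-82,-300,0],"spin":-11},{"fingers":52,"linear":[-82,-300,0],"spin":-11}]'
python3 go.py .457 .286 .013 -76.1
```

```text
t: 15.32
tcp_pos: [0.4549, 0.2882, 0.138]
tool_rot: [3.118, 0.38, -0.002]
contact_force: [0.3, 0.3, -0.5]
opening: 0.0583
finger_force: 43.2
t 15.32 tcp [0.4549 0.2882 0.138 ] hdg -76.11 tilt [-1.3e-03 -4.0e-04 -1.0e+00] F [ 0.3  0.3 -0.5] q6 1.81
linear [  1.7   2.7 125. ] spin -0.0
```

Now down close to the board, checking the height.

```bash
python3 -m pendant '[{"fingers":52,"linear":[0,1,10],"spin":0},{"fingers":52,"linear":[0,1,28],"spin":0},{"fingers":52,"linear":[0,1,52],"spin":0},{"fingers":52,"linear":[0,1,76],"spin":0},{"fingers":52,"linear":[0,1,98],"spin":0},{"fingers":52,"linear":[0,1,112],"spin":0},{"fingers":52,"linear":[0,1,120],"spin":0},{"fingers":52,"linear":[0,1,123],"spin":0},{"fingers":52,"linear":[0,1,124],"spin":0},{"fingers":52,"linear":[0,1,124],"spin":0}]'
python3 go.py .457 .286 .012 -76.1
python3 -m pendant '[{"fingers":52,"linear":[0,0,0.5],"spin":0},{"fingers":52,"linear":[0,0,1],"spin":0},{"fingers":52,"linear":[0,0,1],"spin":0}]'
```

```text
t: 16.15
tcp_pos: [0.4569, 0.2851, 0.0151]
tool_rot: [-3.119, -0.375, -0.001]
contact_force: [-0.8, -0.7, -1.5]
opening: 0.0585
finger_force: 43.2
t 16.15 tcp [0.4569 0.2851 0.0151] hdg -76.3 tilt [ 5.e-04  2.e-04 -1.e+00] F [-0.8 -0.7 -1.5] q6 1.8
linear [ 0.3 -0.9  3.1] spin -0.2
t: 16.4
tcp_pos: [0.4568, 0.2855, 0.0143]
tool_rot: [-3.119, -0.376, -0.001]
contact_force: [-0.6, -0.1, -1.2]
opening: 0.0588
finger_force: 43.2
```

```bash
python3 -m pendant '[{"fingers":52,"linear":[0,0,0.5],"spin":0},{"fingers":52,"linear":[0,0,1],"spin":0},{"fingers":52,"linear":[0,0,1],"spin":0}]'; python3 -m pendant '[{"fingers":52,"linear":[0,0,0.5],"spin":0},{"fingers":52,"linear":[0,0,0.7],"spin":0},{"fingers":52,"linear":[0,0,0.7],"spin":0}]'
```

```text
t: 16.65
tcp_pos: [0.4565, 0.2854, 0.0128]
tool_rot: [-3.119, -0.376, -0.0]
contact_force: [-1.0, 0.4, -1.1]
opening: 0.0585
finger_force: 43.2
t: 16.9
tcp_pos: [0.4565, 0.2854, 0.0125]
tool_rot: [-3.119, -0.375, -0.0]
contact_force: [-2.3, -1.9, 6.0]
opening: 0.0585
finger_force: 44.0
```

Contact with the board. I'll release and rise.

```bash
python3 -m pendant '[{"fingers":57,"linear":[0,0,0],"spin":0},{"fingers":60,"linear":[0,0,0],"spin":0},{"fingers":63,"linear":[0,0,0],"spin":0},{"fingers":68,"linear":[0,0,0],"spin":0},{"fingers":75,"linear":[0,0,0],"spin":0},{"fingers":80,"linear":[0,0,-4],"spin":0},{"fingers":80,"linear":[0,0,-20],"spin":0},{"fingers":80,"linear":[0,0,-55],"spin":0},{"fingers":80,"linear":[0,0,-95],"spin":0},{"fingers":80,"linear":[0,0,-135],"spin":0},{"fingers":80,"linear":[-90,0,-170],"spin":0},{"fingers":80,"linear":[-90,0,-170],"spin":0}]' 20
python3 - <<'E'
from workcell import imaging
import cv2,numpy as np
fs=[]
for n,(x,y,w,h) in (("scene",(180,120,230,200)),("side",(150,140,230,200))):
    f=imaging.grab_frame(n); fs.append(cv2.resize(f["img"][y:y+h,x:x+w,::-1],(400,348),interpolation=cv2.INTER_CUBIC))
cv2.imwrite("pics/final.png",np.hstack(fs))
E
```

```text
t: 17.9
tcp_pos: [0.3814, 0.267, 0.1793]
tool_rot: [-3.118, -0.374, -0.005]
contact_force: [0.1, 0.7, -0.5]
opening: 0.0801
finger_force: 0.0
```

View pics/final.png

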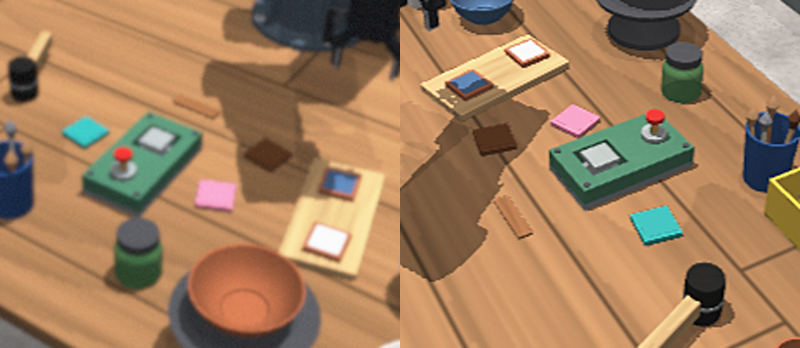

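The tile lies glaze up and wholly on the board at left panel (340,183) and right panel (468,84). The mallet is standing, the peg is down, and nothing else has moved.

```bash
python3 -c "
from workcell import job; print(job.sign_off())"
```

```text
the job is handed in; nothing more can be done
None
```

The job is handed in at about 18 s of the 58 s allowed: one strike sent the peg home, the mallet is back standing on its face where it was, and the tile lies glazed side up on the ware board beside the finished one.

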